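# Seat a turning blank in the marking jig and hold it

### The job

Swing the scriber of the marking jig fully up out of the way by pushing the black ball on its rocker lever down. Then lay the long square wooden blank on the jig and press it home into the corner, its end against the end stop and its side against the side fence, and finish while still holding it firmly against both (do not let go). Leave the short offcut, the pestle, the gouge and the pencil tin where they are.

Things in the scene. Friction and masses are not known exactly. Their poses are not given: they have to be found in the camera images.
- jig: Fixed marking jig: waxed plywood plate (friction 0.3) 16 mm thick (x -200 to +60, y -110 to +20 mm) with end stop, side fence and a blue scribing head. Origin at bench level below the inner corner where the stop faces meet; x points to the end stop, y to the side fence. The blank lies along x; seated, its centre is at x -75, y -25, z 41 mm. The head stands at x 22 to 50, y -46 to -4 mm, 92 mm tall
- corner (a point): The inner corner of the jig on top of its plate (16 mm above the bench), axes as jig: the end stop's face is the plane x = 0, the side fence's face is the plane y = 0
- end_stop: Smooth aluminium bar (friction on wood about 0.3) on the jig plate, across the jig: 20 mm thick, 90 mm long (y from 0 to -90 mm), its top 26 mm above the plate. Its face towards the blank is the plane x = 0. Origin at the inner corner on top of the plate, axes as the jig
- side_fence: Low smooth aluminium bar along the jig plate (friction on wood about 0.3): 20 mm wide, 175 mm long (x from -190 to -15 mm), top 18 mm above the plate, so that fingers gripping the upper half of the blank pass above it. Its face towards the blank is the plane y = 0. Origin at the inner corner on top of the plate, axes as the jig
- scribe_lever (a joint): Rocker lever in the blue head, rad: 0 = scriber down in the corner, where it blocks the blank; 1.05 = scriber fully up (end of travel). Starts between 0 and 0.2. Turns about the jig's y direction; pivot at x 36, y -25, z 78 mm in the jig frame. Stays where it is left: friction only, 2 to 3 N on the ball moves it
- lever_ball (a point): Centre of the black ball, 20 mm across, on the outer end of the lever, 60 mm from the pivot, on the far side of the end stop. At 0 it is at x = 91, y = -25, z = 103 mm in the jig frame; at 1.05 it has gone down to about x = 85, z = 43 mm. Pushing it down raises the scriber
- scriber_point (a point): Tip of the steel scriber on the inner arm of the lever. Down: 14 mm above the plate at x = -14, y = -25 mm in the jig frame. Fully up: 32 mm above the top of a seated blank and 30 mm in from the end stop's face, so lower the blank with its end 45 mm or more short of the end stop, then slide it in beneath
- blank: The long one of the two square wooden pieces: 150 x 50 x 50 mm, about 0.26 kg, on the bench. Origin in the centre of its underside, x along its length. Either end may go to the end stop. When seated, 5 to 15 N on each stop is a firm hold; friction on the plate and on the other stop can take up to 10 N of a push before the blank slides home, so check that it touches both
- blank_center (a point): Centre of the blank, 25 mm above its underside
- offcut: Bystander: the short square wooden piece, 75 x 50 x 50 mm, same wood; origin in the centre of its underside. It and the blank may have swapped places
- pestle: Bystander: turned wooden pestle standing upright, 66 mm wide, 142 mm tall; origin in the centre of its underside
- gouge: Bystander: gouge with a wooden handle lying on the bench, 260 mm long
- pencil_tin: Bystander: open steel tin, 72 mm wide, 85 mm tall; origin in the centre of its underside

How it is judged:
On the way:
1. the scriber is swung up while the blank is still off the jig's corner (value of joint scribe_lever above 0.85 rad and horizontal distance between blank_center and corner above 0.12 m), for 0.2 s.
At the end, for the whole second after the job is handed in: Fingers still hold the blank for the last second: flat on the jig plate and in the corner within 4 mm, within 0.03 rad of square, at rest, pressing on the end stop and on the side fence with over 1.5 N each; lever above 0.85 rad (scriber up) (value of joint scribe_lever above 0.85 rad and contact force between blank and end_stop above 1.5 N and contact force between blank and side_fence above 1.5 N and contact force between the fingers and blank above 1.5 N and x of blank_center in the frame of corner between -0.079 and -0.071 m and y of blank_center in the frame of corner between -0.029 and -0.021 m and z of blank_center in the frame of corner below 0.029 m and angle between the x axis of blank and the x axis of jig, either way round below 0.03 rad and linear speed of blank below 0.01 m/s); the arm keeps its last pose, push and grip.
It fails at once if the offcut is moved by more than 40 mm (distance of offcut from where it was at the start of the episode above 0.04 m).
It fails at once if the pestle is moved by more than 40 mm (distance of pestle from where it was at the start of the episode above 0.04 m).
It fails at once if the gouge is moved by more than 40 mm (distance of gouge from where it was at the start of the episode above 0.04 m).
It fails at once if the pencil tin is moved by more than 40 mm (distance of pencil_tin from where it was at the start of the episode above 0.04 m).
It also fails if it takes over 70 s, if anything falls off the work surface, if the arm or the gripper's body presses on something with over 40 N, if the wrist force passes 120 N, or if a joint passes its speed limit or range.

### The arm

A 6-joint arm with a two-finger parallel gripper is mounted at the origin on the work surface. World frame = base frame: x ahead of the robot, y to its left, z up, the work surface at z = 0. Lengths are in m, angles in rad, forces in N, time in s.
With the tool pointing down it reaches from about 0.35 to 0.85 m from the base axis. Payload 8.1 kg.
Tool frame: the origin (TCP) lies at the very end of the fingers, on their centre line; the grasp point (between the pads) lies 19 mm behind it (robot.grip_point_offset is the distance from the TCP to the grasp point, in m); z points along the fingers, y is the line along which they close (so a half turn about z gives the same grasp; the last joint's range is limited). The gripper opens to 93 mm and grips with 3 to 60 N. Pads are 15 mm wide; open, the fingers measure 128 mm over their backs; the gripper's body (75 mm by 188 mm) begins 65 mm behind the grasp point.
Start: joints at [-1.24, 0.13, 1.488, -0, 1.523, -0.085], TCP at [0.242, -0.549, 0.219] pointing down, gripper open.
Joint ranges: [-2.96, 2.96], [-0.89, 2.26], [0.02, 2.5], [-1.34, 4.48], [0, 2.73], [-2.66, 2.66]. Speed limits (rad/s): [2.39, 2.39, 2.79, 3.14, 3.14, 3.14].

### API

Orientations are given as a unit quaternion [w, x, y, z].
In Python, from bench import robot, camrig gives the robot as it stands (robot), with the cameras (camrig).
- The arm moves only by the tool step_hand, called after "Request:" by a JSON object that holds its "method" and its "body". Schema: {"type":"object","properties":{"deltas":{"type":"array","items":{"type":"array","prefixItems":[{"type":"array","items":{"type":"number"},"minItems":3,"maxItems":3},{"type":"number"},{"type":"number"}],"minItems":3,"maxItems":3},"minItems":1,"maxItems":12},"only":{"type":"string"},"quiet":{"type":"boolean"},"lines":{"type":"string"}},"required":["deltas"],"additionalProperties":false}. deltas is a list of rows, 1 to 12 of them, each written [[dx, dy, dz], turn, opening]: dx, dy, dz in shares of the most that a row can go, 1 being 50 mm, then a turn about the tool's z in shares of 2 rad (1.0 is 2 rad), then the opening from 0.0 (shut) to 1.0 (fully open); each row shifts and turns the commanded pose from where the row before left it, along the tool's axes as they then stand; what a row does not reach is not made up. A row lasts 1/10 s, in which the tool goes at most 0.05 m and 0.15 rad, less where a joint would pass 70% of its speed; a pose out of reach is approached as far as the arm can. The fingers move at their own pace and stop on an object; the grip force is fixed at half the most. Time passes only in rows, so rows that do not move let the fingers close. The tool returns the time, the measured TCP pose, the force, the opening and the grip force at its end. only (a regular expression) keeps the lines of the reply that match it, lines (a string "A,B") keeps lines A to B, and quiet returns only ok. A shift or turn number past 1, either way, is cut back to 1. Input that does not fit is refused with a message, and nothing moves.
- robot.get_obs(): the state, without advancing time (a new reading comes with each control period).
- camrig.read_camera(name): name is "scene" or "side" or "wrist"; returns (picture, depth): 420x560x3 uint8, red, green, blue; 420x560 float32, m along the optical axis (not along the pixel's ray), 0 where there is no reading.
- camrig.camera_params(name): a dict with "intrinsics" (3x3 intrinsics, pixels), "R" (3x3) and "t" (3): a world point X has camera coordinates R X + t. Camera axes: x right, y down, z forward; pixel columns grow to the right and rows downward; lengths in m; the calibration is good to about 2 mm. A picture is of the moment at which its call begins: read the wrist's pose just before it. camera_params takes no time and is no camera call; for the wrist camera it gives the pose at the moment of the call.
- robot.close_job(): hands the job in; it is judged then, once.
The state is a dict: "time": time; "joint_positions": joint angles; "qd": joint speeds; "joint_torque": joint torques, N m; "ee_pos": TCP position; "tool_rot": TCP orientation; "contact_force": force on the tool from outside, world axes, zero at the start; "ft_torque": the same for the moment, N m; "opening": opening from 0.0 (shut) to 1.0 (fully open); "grasp_force": force on a finger pad.
Only numpy, scipy, OpenCV 4.12 (cv2) and the standard library are available. Lean on these libraries where they do the work, as an engineer would, in place of code of your own. Each camera call takes 0.05 s, during which the arm holds its last target. There are 200 camera calls.

## Working session

There is one attempt and no reset: what is moved stays moved. The work goes in short steps, Python scripts to look and compute and a tool call to move; the robot and the scene stay as the last step left them, time stands still between calls to the robot, and variables do not carry over. Pictures are saved under pics/ and viewed, at most 10 in all, crops included, and the job is handed in when it is done.

```bash
ls; mkdir -p pics; python3 - <<'E'
from bench import robot, camrig
import cv2, numpy as np
o=robot.get_obs(); print(o)
for n in ("scene","side"):
    p,d=camrig.read_camera(n); cv2.imwrite(f"pics/{n}0.png",p[:,:,::-1]); np.savez(f"pics/{n}0.npz",p=p,d=d,**camrig.camera_params(n))
    c=camrig.camera_params(n); print(n,c["intrinsics"].tolist(),(-c["R"].T@c["t"]).round(3), c["R"].round(3).tolist())
E
```

```text
bench.py
pics
{'time': 0.0, 'joint_positions': array([-1.24040981e+00,  1.31149212e-01,  1.48925843e+00,  1.97486209e-05,
        1.52298863e+00, -8.54100886e-02]), 'qd': array([-8.61949231e-04,  8.41455144e-06, -2.67431084e-04, -4.30870530e-04,
        2.18172396e-04, -4.21872198e-04]), 'joint_torque': array([-5.46946903e-04, -5.59851873e+01, -4.91753948e+01,  7.65975472e-02,
        3.53364414e-02, -1.20861901e-04]), 'ee_pos': array([ 0.24219173, -0.54833873,  0.21760603]), 'tool_rot': array([-8.96256525e-04,  9.78466576e-01,  2.06403360e-01, -1.00396151e-04]), 'contact_force': array([ 0.24523143,  0.4354362 , -0.46139725]), 'ft_torque': array([0.04076398, 0.0013886 , 0.00995128]), 'grasp_force': 0.0, 'opening': 1.000151995504374}
scene [[462.18355359079516, 0.0, 274.0002051310413], [0.0, 462.18355359079516, 196.88832093356706], [0.0, 0.0, 1.0]] [0.948 0.577 1.167] [[-0.815, 0.58, 0.014], [0.496, 0.709, -0.502], [-0.301, -0.402, -0.865]]
side [[435.0213543518424, 0.0, 280.34858019341675], [0.0, 435.0213543518424, 211.6465744541443], [0.0, 0.0, 1.0]] [0.462 0.993 0.646] [[-0.99, -0.14, -0.007], [-0.064, 0.495, -0.867], [0.125, -0.858, -0.499]]
```

View pics/scene0.png

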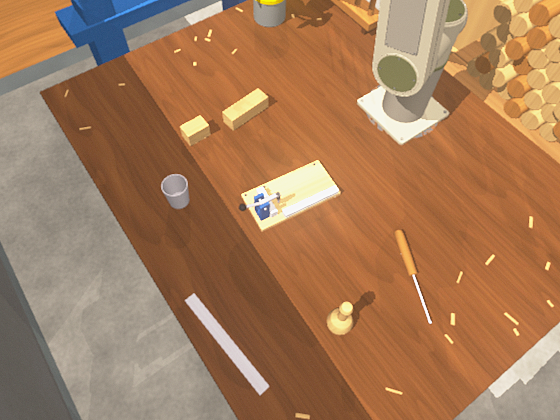

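View pics/side0.png

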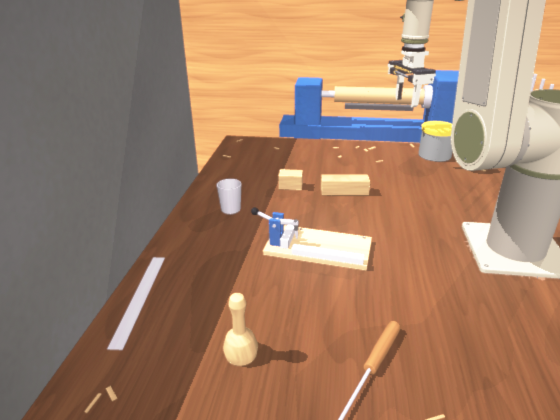

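The scene picture shows the jig at about (290,195), with the black ball at (242,207) and the fence on the camera side. The blank is at (246,108) and the offcut at (195,129). The tin is at (176,190), the pestle at (341,320) and the gouge at (415,275). The side picture agrees. Next I'll measure with depth.

```bash
cat > h.py <<'E'
import numpy as np, cv2
def cloud(f):
    a=np.load(f); K=a["intrinsics"]; d=a["d"]; v,u=np.mgrid[:420,:560]
    c=np.stack([(u-K[0,2])/K[0,0]*d,(v-K[1,2])/K[1,1]*d,d],-1)
    return a["p"],(c-a["t"])@a["R"], d>0     # R^T(c-t)
E
python3 - <<'E'
from h import *
rect=lambda m,X:cv2.minAreaRect(X[m][:,:2].astype(np.float32)*1000)
for n in ("scene","side"):
    p,X,ok=cloud(f"pics/{n}0.npz"); z=X[...,2]
    print(n,"bench z",np.median(z[ok&(abs(z)<.01)]))
    box=(X[...,0]>.3)&(X[...,0]<1)&(abs(X[...,1])<.7)&ok
    m=(box&(z>.010)&(z<.3)).astype(np.uint8)
    k,l,s,c=cv2.connectedComponentsWithStats(m)
    for i in range(1,k):
        if s[i,4]<60: continue
        q=(l==i); print(i,s[i],"zmax",z[q].max().round(3),"mean",X[q].mean(0).round(3), "rect",rect(q,X))
        t=q&(abs(z-.05)<.006)
        if t.sum()>100: print("   top50:",t.sum(),rect(t,X),X[t].mean(0).round(4))
        t=q&(abs(z-.016)<.004)
        if t.sum()>100: print("   plate:",t.sum(),rect(t,X), cv2.boxPoints(rect(t,X)).round(0).tolist())
    hsv=cv2.cvtColor(p,cv2.COLOR_RGB2HSV)
    b=(hsv[...,2]<50)&box&(z>.05)&(z<.14); print("dark",b.sum(),X[b].mean(0).round(4) if b.sum() else 0, np.argwhere(b).mean(0))
    b=(hsv[...,0]>105)&(hsv[...,0]<125)&(hsv[...,1]>150)&box&(z>.08)&(z<.1); print("blue top",b.sum(),rect(b,X) if b.sum()>5 else 0)
E
```

```text
scene bench z 0.0002487542681962148
3 [223  88  46  41 937] zmax 0.057 mean [ 0.441 -0.264  0.042] rect ((435.885009765625, -272.0557861328125), (152.81045532226562, 56.1190185546875), 6.724875450134277)
   top50: 607 ((435.6463928222656, -272.82550048828125), (151.1544189453125, 55.181884765625), 6.202613353729248) [ 0.4371 -0.271   0.0496]
4 [180 115  31  29 541] zmax 0.057 mean [ 0.615 -0.281  0.041] rect ((613.079833984375, -288.5818786621094), (76.4308090209961, 55.888492584228516), 2.142784357070923)
   top50: 337 ((612.6392822265625, -289.18548583984375), (75.83253479003906, 53.102630615234375), 0.7912476658821106) [ 0.6134 -0.2877  0.0497]
5 [ 239  160  102   70 3551] zmax 0.113 mean [0.508 0.065 0.028] rect ((518.1014404296875, 55.85484313964844), (133.75901794433594, 303.4699401855469), 83.05833435058594)
   plate: 2147 ((498.1883850097656, 58.30955123901367), (133.0264129638672, 260.89495849609375), 82.739013671875) [[360.0, 9.0], [619.0, -24.0], [636.0, 108.0], [377.0, 141.0]]
6 [162 174  28  33 677] zmax 0.09 mean [ 0.772 -0.118  0.055] rect ((772.4642333984375, -115.053
[... 2416 characters left out ...]
619 0.441 0.066] rect ((621.6722412109375, 435.8277893066406), (64.50310516357422, 51.833412170410156), 6.897889614105225)
   top50: 299 ((621.5316772460938, 432.3406982421875), (50.21767807006836, 44.94345474243164), 6.897890090942383) [0.6189 0.4392 0.0499]
6 [338 321  62  99 983] zmax 0.03 mean [0.37  0.418 0.021] rect ((381.9215393066406, 439.6831359863281), (248.4981231689453, 25.18100929260254), 65.10018157958984)
   plate: 369 ((382.2535400390625, 440.3984375), (246.9210968017578, 25.18100929260254), 65.10018157958984) [[319.0, 334.0], [342.0, 323.0], [446.0, 547.0], [423.0, 558.0]]
dark 0 0 [nan nan]
blue top 0 0<stdin>:17: RuntimeWarning: Mean of empty slice.
  ret = um.true_divide(
```

The manual's scale: shifts go in shares of 50 mm and turns go in shares of 2 rad. Converting my numbers, -0.0436 m is -0.872, 0.0226 m is 0.452, 0.136 rad / 2 = 0.068.

```bash
cat >> h.py <<'E'
J=np.array([574.0,93.7])/1000; JY=-0.1275
def psi(q): w,x,y,z=q; return 2*np.arctan2(y,x)
def report(target=None,yaw=None):
    "offset to a world target in tool axes, turn to reach yaw, TCP and force in jig axes"
    from bench import robot, camrig
    o=robot.get_obs(); P=psi(o["tool_rot"]); P=(P+np.pi)%(2*np.pi)-np.pi
    c,s=np.cos(JY),np.sin(JY); R=np.array([[c,s],[-s,c]])
    f=o["contact_force"]; e=o["ee_pos"]
    print("t",round(o["time"],2),"tcp",e.round(4),"psi",round(P,4),"jig xy mm",(R@(e[:2]-J)*1000).round(1),"F jig",(R@f[:2]).round(1),f[2].round(1),"open",round(o["opening"],3),"grip",round(o["grasp_force"],1))
    if target is not None:
        Y=P if yaw is None else yaw
        d=np.array(target)-e; print("turn",round(P-Y,4),"then dxyz",[round(float(v),4) for v in (d[0]*np.cos(Y)+d[1]*np.sin(Y), d[0]*np.sin(Y)-d[1]*np.cos(Y), -d[2])])
def jig(x,y,z):
    c,s=np.cos(JY),np.sin(JY); return [J[0]+(c*x-s*y)/1000, J[1]+(s*x+c*y)/1000, z/1000]
E
```

Request:
{"method": "step_hand", "body": {"deltas": [[[0,0,0],0.068,0],[[0,0,0],0.068,0],[[0,0,0],0.068,0],[[0,0,0],0.068,0],[[0.452,-0.872,0],0,0],[[0.452,-0.872,0],0,0],[[0.452,-0.872,0],0,0],[[0.452,-0.872,0],0,0],[[0.452,-0.872,0],0,0],[[0.452,-0.872,0],0,0],[[0.452,-0.872,0],0,0],[[0.452,-0.872,0],0,0]]}}

```text
time: 1.3
ee_pos: [0.4669, -0.2241, 0.2184]
tool_rot: [-0.0, 0.998, -0.064, -0.0]
contact_force: [1.4, -0.2, 0.5]
opening: 0.026
grasp_force: 0.0
```

```bash
python3 -c "
from h import *; report(jig(92,-25,140),JY)"
```

```text
t 1.3 tcp [ 0.4669 -0.2241  0.2184] psi -0.1284 jig xy mm [ -65.9 -328.9] F jig [ 1.4 -0. ] 0.5 open 0.026 grip 0.0
turn -0.0009 then dxyz [0.1579, -0.3039, 0.0784]
```

In the tool's units: -0.0434 m is -0.868, 0.03 m is 0.6.

Request:
{"method": "step_hand", "body": {"deltas": [[[0.452,-0.868,0],0,0],[[0.452,-0.868,0],0,0],[[0.452,-0.868,0],0,0],[[0.452,-0.868,0],0,0],[[0.452,-0.868,0],0,0],[[0.452,-0.868,0.2],0,0],[[0.452,-0.868,0.6],0,0],[[0,0,0.6],0,0],[[0,0,0],0,0]]}}

```text
time: 2.2
ee_pos: [0.6549, 0.0512, 0.1458]
tool_rot: [0.0, 0.998, -0.063, -0.005]
contact_force: [-0.7, -0.7, -0.7]
opening: 0.006
grasp_force: 0.0
```

```bash
python3 - <<'E'
from h import *; from bench import robot, camrig
report(jig(91,-25,140),JY)
a,_=camrig.read_camera("scene"); b,_=camrig.read_camera("side")
cv2.imwrite("pics/ball1.png",cv2.resize(np.hstack([a[150:250,190:290],b[170:270,220:320]])[:,:,::-1],None,fx=4,fy=4,interpolation=cv2.INTER_CUBIC))
for n in ("scene","side"):
    c=camrig.camera_params(n)
    for P in (jig(91,-25,103),jig(96,-25,90),robot.get_obs()["ee_pos"]):
        q=c["intrinsics"]@(c["R"]@np.array(P)+c["t"]); print(n,(q[:2]/q[2]).round(1))
E
```

```text
t 2.2 tcp [0.6549 0.0512 0.1458] psi -0.126 jig xy mm [ 85.7 -31.9] F jig [-0.6 -0.8] -0.7 open 0.006 grip 0.0
turn 0.0015 then dxyz [0.0053, -0.0069, 0.0058]
scene [242.9 205.8]
scene [241.4 209. ]
scene [241.5 193.7]
side [255.6 209.7]
side [253.9 213.9]
side [257.  191.2]
```

View pics/ball1.png

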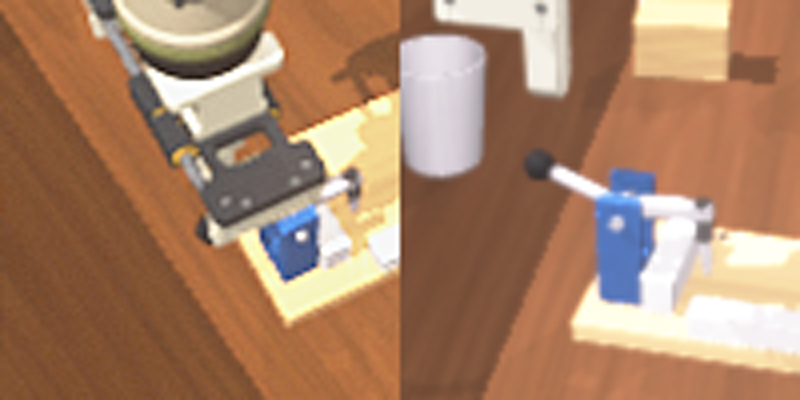

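The crop shows the black ball at side pixel (255,211). That matches the jig geometry (255.6,209.7), so the lever is near 0.08 rad. The closed fingertips are directly above the ball, at (256,191).

In the tool's units: 0.015 m is 0.3, 0.01 m is 0.2.

Request:
{"method": "step_hand", "body": {"deltas": [[[0.1,-0.12,0.12],0,0],[[0,0,0.3],0,0],[[0,0,0.2],0,0],[[0,0,0.2],0,0],[[0,0,0.2],0,0],[[0,0,0.2],0,0],[[0,0,0.2],0,0],[[0,0,0.2],0,0]]}}

```text
time: 3.1
ee_pos: [0.6642, 0.0551, 0.0708]
tool_rot: [-0.0, 0.998, -0.064, 0.0]
contact_force: [-0.7, 0.1, 1.7]
opening: 0.007
grasp_force: 1.1
```

```bash
python3 -c "
from h import *; report(jig(91,-25,54),JY)"
```

```text
t 3.1 tcp [0.6642 0.0551 0.0708] psi -0.1282 jig xy mm [ 94.3 -26.8] F jig [-0.7 -0. ] 1.7 open 0.007 grip 1.1
turn -0.0007 then dxyz [-0.0033, -0.0018, 0.0168]
```

In the tool's units: 0.006 m is 0.12, 0.005 m is 0.1.

Request:
{"method": "step_hand", "body": {"deltas": [[[-0.08,-0.02,0.12],0,0],[[-0.04,0,0.1],0,0],[[0,0,0.08],0,0],[[0,0,0.04],0,0],[[0,0,0],0,0]]}}

```text
time: 3.6
ee_pos: [0.6579, 0.057, 0.0541]
tool_rot: [0.0, 0.998, -0.064, -0.0]
contact_force: [0.2, 0.4, -0.3]
opening: 0.004
grasp_force: 0.0
```

```bash
python3 -c "
from h import *; report(jig(91,-25,54),JY)"
```

```text
t 3.6 tcp [0.6579 0.057  0.0541] psi -0.1281 jig xy mm [ 87.9 -25.7] F jig [0.1 0.4] -0.3 open 0.004 grip 0.0
turn -0.0006 then dxyz [0.0031, -0.0007, 0.0001]
```

In the tool's units: 0.002 m is 0.04, 0.001 m is 0.02.

Request:
{"method": "step_hand", "body": {"deltas": [[[0,0,0.04],0,0],[[0,0,0.02],0,0],[[0,0,0.02],0,0],[[0,0,0],0,0]]}}

```text
time: 4.0
ee_pos: [0.6587, 0.057, 0.0524]
tool_rot: [-0.0, 0.998, -0.064, 0.0]
contact_force: [-6.7, 0.5, 12.1]
opening: 0.001
grasp_force: 6.3
```

```bash
python3 -c "
from h import *; report(jig(87,-25,50),JY)"
```

```text
t 4.0 tcp [0.6587 0.057  0.0524] psi -0.1281 jig xy mm [ 88.7 -25.6] F jig [-6.7 -0.4] 12.1 open 0.001 grip 6.3
turn -0.0006 then dxyz [-0.0017, -0.0006, 0.0024]
```

Lever is at its end of travel (12 N). Now I'll retract and go to the blank.

In the tool's units: -0.05 m is -1, 0.0333 m is 0.666, -0.123 rad / 2 = -0.0615.

Request:
{"method": "step_hand", "body": {"deltas": [[[0,0,-0.8],0,0],[[0,0,-1],0,0.3],[[0,0,-0.9],-0.0615,1],[[-0.62,0.666,0],0,1],[[-0.62,0.666,0],0,1],[[-0.62,0.666,0],0,1],[[-0.62,0.666,0],0,1],[[-0.62,0.666,0],0,1],[[-0.62,0.666,0],0,1],[[-0.62,0.666,0],0,1],[[-0.62,0.666,0],0,1],[[-0.62,0.666,0],0,1]]}}

```text
time: 5.2
ee_pos: [0.3766, -0.2426, 0.1858]
tool_rot: [0.0, 1.0, -0.002, 0.001]
contact_force: [1.3, -0.9, 0.1]
opening: 0.901
grasp_force: 0.0
```

Request:
{"method": "step_hand", "body": {"deltas": [[[0,0,0],-0.0615,1],[[0,0,0],0,1],[[0,0,0],0,1]]}}

```text
time: 5.5
ee_pos: [0.3781, -0.2413, 0.1857]
tool_rot: [0.0, 0.998, 0.057, 0.0]
contact_force: [0.4, -0.0, -0.3]
opening: 1.0
grasp_force: 0.0
```

```bash
python3 - <<'E'
from h import *; from bench import robot, camrig
c=camrig.camera_params("wrist"); p,d=camrig.read_camera("wrist"); np.savez("pics/w1.npz",p=p,d=d,**c)
cv2.imwrite("pics/w1.png",p[:,:,::-1])
_,X,ok=cloud("pics/w1.npz"); z=X[...,2]
t=ok&(abs(z-.05)<.005)&(X[...,1]<-.15)&(X[...,0]<.56)
k,l,s,_c=cv2.connectedComponentsWithStats(t.astype(np.uint8)); i=1+s[1:,4].argmax(); q=l==i
print(s[i],cv2.minAreaRect(X[q][:,:2].astype(np.float32)*1000),z[q].mean())
report([.417,-.273,.025],.118)
for n in ("scene","side"):
    p,d=camrig.read_camera(n); cv2.imwrite(f"pics/{n}2.png",p[:,:,::-1])
E
```

```text
[  296    33    67   192 11944] ((437.8763427734375, -275.3981628417969), (149.7587890625, 50.162174224853516), 7.0291290283203125) 0.05011269130209739
t 5.55 tcp [ 0.3783 -0.2409  0.1856] psi 0.1156 jig xy mm [-151.6 -356.8] F jig [ 0.5 -0.5] -0.4 open 1.0 grip 0.0
turn -0.0024 then dxyz [0.0347, 0.0364, 0.1606]
```

View pics/w1.png

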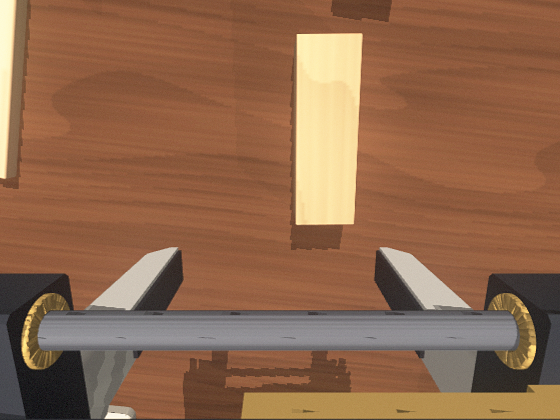

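View pics/side2.png

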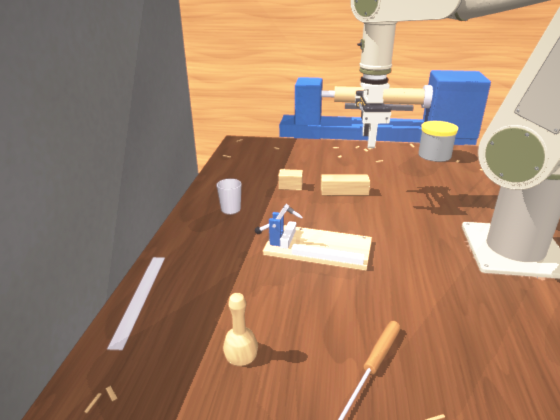

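The wrist view shows the blank's top cleanly at (328,128), 150 × 50 mm, centre (437.9,−275.4) and yaw 7.0°. The side view shows the scriber up (tip at about (300,216)) and the ball down at (258,230).

In the tool's units: 0.04 m is 0.8, 0.03 m is 0.6, -0.007 rad / 2 = -0.0035.

Request:
{"method": "step_hand", "body": {"deltas": [[[0.348,0.4,0],-0.0035,1],[[0.348,0.4,0],0,1],[[0,0,0.8],0,1],[[0,0,0.8],0,1],[[0,0,0.6],0,1],[[0,0,0.5],0,1],[[0,0,0.4],0,1],[[0,0,0.12],0,1],[[0,0,0],0,1]]}}

```text
time: 6.55
ee_pos: [0.4169, -0.2757, 0.0236]
tool_rot: [-0.001, 0.998, 0.063, -0.001]
contact_force: [-0.0, -0.6, -0.0]
opening: 0.999
grasp_force: 0.0
```

```bash
python3 -c "
from h import *; report([.4176,-.2764,.024],.1227)"
```

```text
t 6.55 tcp [ 0.4169 -0.2757  0.0236] psi 0.1253 jig xy mm [-108.9 -386.4] F jig [ 0.  -0.6] -0.0 open 0.999 grip 0.0
turn 0.0026 then dxyz [0.0006, 0.0008, -0.0004]
```

In the tool's units: -0.04 m is -0.8, -0.02 m is -0.4.

Request:
{"method": "step_hand", "body": {"deltas": [[[0,0,0],0,0],[[0,0,0],0,0],[[0,0,0],0,0],[[0,0,0],0,0],[[0,0,0],0,0],[[0,0,0],0,0],[[0,0,0],0,0],[[0,0,0],0,0],[[0,0,-0.4],0,0],[[0,0,-0.8],0,0],[[0,0,-0.8],0,0],[[0,0,0],0,0]]}}

```text
time: 7.75
ee_pos: [0.4201, -0.2793, 0.1305]
tool_rot: [0.003, 0.998, 0.062, 0.003]
contact_force: [0.6, -0.8, -1.8]
opening: 0.537
grasp_force: 30.0
```

```bash
python3 -c "
from h import *; report(jig(-150,-35,124),JY)"
```

```text
t 7.75 tcp [ 0.4201 -0.2793  0.1305] psi 0.1248 jig xy mm [-105.2 -389.5] F jig [ 0.7 -0.7] -1.8 open 0.537 grip 30.0
turn 0.2523 then dxyz [-0.0448, -0.3545, 0.0065]
```

In the tool's units: -0.044 m is -0.88, -0.0056 m is -0.112, 0.126 rad / 2 = 0.063.

Request:
{"method": "step_hand", "body": {"deltas": [[[0,0,0],0.063,0],[[0,0,0],0.063,0],[[-0.112,-0.88,0],0,0],[[-0.112,-0.88,0],0,0],[[-0.112,-0.88,0],0,0],[[-0.112,-0.88,0],0,0],[[-0.112,-0.88,0],0,0],[[-0.112,-0.88,0],0,0],[[-0.112,-0.88,0],0,0],[[-0.112,-0.88,0],0,0],[[0,0,0],0,0],[[0,0,0],0,0]]}}

```text
time: 8.95
ee_pos: [0.4164, 0.0789, 0.1232]
tool_rot: [0.0, 0.998, -0.062, -0.001]
contact_force: [0.0, -0.9, -2.4]
opening: 0.533
grasp_force: 30.0
```

```bash
python3 - <<'E'
from h import *; from bench import robot, camrig
report(jig(-150,-35,50),JY)
a,_=camrig.read_camera("scene"); b,_=camrig.read_camera("side")
cv2.imwrite("pics/pl.png",cv2.resize(np.hstack([a[130:250,220:360],b[140:260,250:390]])[:,:,::-1],None,fx=2.8,fy=2.8,interpolation=cv2.INTER_CUBIC))
E
```

```text
t 8.95 tcp [0.4164 0.0789 0.1232] psi -0.1238 jig xy mm [-154.5  -34.7] F jig [ 0.1 -0.9] -2.4 open 0.533 grip 30.0
turn 0.0037 then dxyz [0.0045, 0.0003, 0.0732]
```

View pics/pl.png

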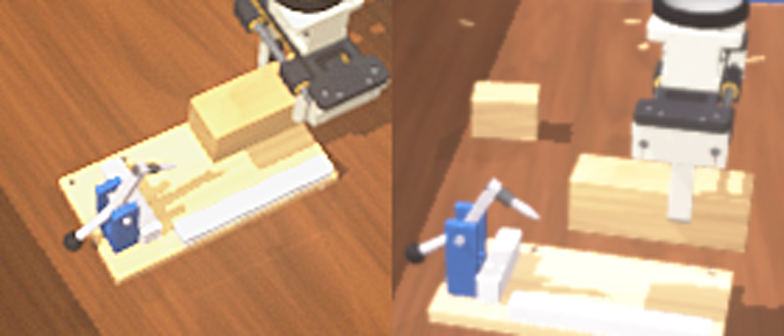

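The picture shows the blank gripped level above the plate, clear of the fence, with the lever up. I'll lower it until it touches.

In the tool's units: 0.03 m is 0.6, 0.025 m is 0.5, 0.004 rad / 2 = 0.002.

Request:
{"method": "step_hand", "body": {"deltas": [[[0,0,0.6],0.002,0],[[0,0,0.5],0,0],[[0,0,0.3],0,0],[[0,0,0.14],0,0],[[0,0,0.06],0,0],[[0,0,0],0,0],[[0,0,0.04],0,0],[[0,0,0],0,0]]}}

```text
time: 9.85
ee_pos: [0.418, 0.078, 0.0432]
tool_rot: [-0.0, 0.998, -0.066, 0.001]
contact_force: [-0.5, 0.5, -2.9]
opening: 0.538
grasp_force: 30.0
```

```bash
python3 -c "
from h import *; report(jig(-95,-25,40),JY)"
```

```text
t 9.85 tcp [0.418  0.078  0.0432] psi -0.1314 jig xy mm [-152.7  -35.4] F jig [-0.6  0.4] -2.9 open 0.538 grip 30.0
turn -0.0039 then dxyz [0.0577, -0.0104, 0.0032]
```

In the tool's units: 0.002 m is 0.04, 0.001 m is 0.02.

Request:
{"method": "step_hand", "body": {"deltas": [[[0,0,0.04],0,0],[[0,0,0.02],0,0],[[0,0,0],0,0]]}}

```text
time: 10.15
ee_pos: [0.4181, 0.0781, 0.0407]
tool_rot: [-0.0, 0.998, -0.065, 0.001]
contact_force: [-3.2, -1.2, 6.8]
opening: 0.538
grasp_force: 30.0
```

Request:
{"method": "step_hand", "body": {"deltas": [[[0,0,0.02],0,0],[[0,0,0],0,0]]}}

```text
time: 10.35
ee_pos: [0.4184, 0.0782, 0.0406]
tool_rot: [-0.0, 0.998, -0.065, 0.001]
contact_force: [-8.1, -0.6, 16.5]
opening: 0.536
grasp_force: 30.0
```

```bash
python3 -c "
from h import *; report(jig(-95,-25,40),JY)"
```

```text
t 10.35 tcp [0.4184 0.0782 0.0406] psi -0.1309 jig xy mm [-152.3  -35.2] F jig [-7.9 -1.6] 16.5 open 0.536 grip 30.0
turn -0.0034 then dxyz [0.0573, -0.0102, 0.0006]
```

In the tool's units: 0.015 m is 0.3, 0.01 m is 0.2.

Request:
{"method": "step_hand", "body": {"deltas": [[[0,0,-0.03],0,0],[[0.2,0,0],0,0],[[0.3,0,0],0,0],[[0.3,0,0],0,0],[[0.2,0,0],0,0],[[0,-0.08,0],0,0],[[0,-0.04,0],0,0],[[0,0,0],0,0]]}}

```text
time: 11.15
ee_pos: [0.4686, 0.0777, 0.0407]
tool_rot: [-0.0, 0.998, -0.065, 0.001]
contact_force: [3.1, 0.0, 4.9]
opening: 0.534
grasp_force: 30.0
```

```bash
python3 -c "
from h import *; report(jig(-95,-25,40),JY)"
```

```text
t 11.15 tcp [0.4686 0.0777 0.0407] psi -0.131 jig xy mm [-102.5  -29.3] F jig [3.1 0.4] 4.9 open 0.534 grip 30.0
turn -0.0035 then dxyz [0.0075, -0.0043, 0.0007]
```

In the tool's units: -0.002 m is -0.04, -0.001 m is -0.02.

Request:
{"method": "step_hand", "body": {"deltas": [[[0,-0.04,-0.006],0,0],[[0,-0.04,0],0,0],[[0,-0.02,0],0,0],[[0,0,0],0,0]]}}

```text
time: 11.55
ee_pos: [0.4684, 0.0813, 0.0407]
tool_rot: [0.001, 0.998, -0.065, 0.0]
contact_force: [-0.0, -8.7, 7.3]
opening: 0.536
grasp_force: 30.0
```

```bash
python3 -c "
from h import *; report(jig(-95,-25,40),JY)"
```

```text
t 11.55 tcp [0.4684 0.0813 0.0407] psi -0.1304 jig xy mm [-103.2  -25.7] F jig [ 1.1 -8.6] 7.3 open 0.536 grip 30.0
turn -0.0029 then dxyz [0.0082, -0.0007, 0.0007]
```

Request:
{"method": "step_hand", "body": {"deltas": [[[0.06,0,0],0,0],[[0.04,0,0],0,0],[[0.04,0,0],0,0],[[0,0,0],0,0]]}}

```text
time: 11.95
ee_pos: [0.4737, 0.0807, 0.0406]
tool_rot: [0.001, 0.998, -0.065, -0.002]
contact_force: [-11.4, -7.6, 16.1]
opening: 0.54
grasp_force: 30.0
```

```bash
python3 -c "
from h import *; report(jig(-95,-25,40),JY)"
```

```text
t 11.95 tcp [0.4737 0.0807 0.0406] psi -0.1306 jig xy mm [-97.8 -25.7] F jig [-10.4  -9. ] 16.1 open 0.54 grip 30.0
turn -0.0031 then dxyz [0.0028, -0.0007, 0.0006]
```

In the tool's units: -0.001 m is -0.02.

Request:
{"method": "step_hand", "body": {"deltas": [[[0,0,-0.02],0,0],[[0.02,0,0],0,0],[[0,0,0],0,0]]}}

```text
time: 12.25
ee_pos: [0.4742, 0.0806, 0.0407]
tool_rot: [0.001, 0.998, -0.065, -0.002]
contact_force: [-7.0, -6.7, 7.2]
opening: 0.539
grasp_force: 30.0
```

```bash
python3 -c "
from h import *; report(jig(-95,-25,40),JY)"
```

```text
t 12.25 tcp [0.4742 0.0806 0.0407] psi -0.1306 jig xy mm [-97.3 -25.7] F jig [-6.1 -7.6] 7.2 open 0.539 grip 30.0
turn -0.0031 then dxyz [0.0023, -0.0007, 0.0007]
```

Request:
{"method": "step_hand", "body": {"deltas": [[[0.02,0,0],0,0],[[0,0,0],0,0],[[0,0,0],0,0]]}}

```text
time: 12.55
ee_pos: [0.4752, 0.0805, 0.0407]
tool_rot: [0.001, 0.998, -0.065, -0.002]
contact_force: [-7.4, -5.9, 8.8]
opening: 0.536
grasp_force: 30.0
```

```bash
python3 -c "
from h import *; report(jig(-95,-25,40),JY)"
```

```text
t 12.55 tcp [0.4752 0.0805 0.0407] psi -0.1306 jig xy mm [-96.3 -25.7] F jig [-6.6 -6.8] 8.8 open 0.536 grip 30.0
turn -0.0031 then dxyz [0.0013, -0.0007, 0.0007]
```

Request:
{"method": "step_hand", "body": {"deltas": [[[0.02,0,-0.004],0,0],[[0.02,0,0],0,0],[[0,0,0],0,0]]}}

```text
time: 12.85
ee_pos: [0.4771, 0.0802, 0.0407]
tool_rot: [0.001, 0.998, -0.065, -0.002]
contact_force: [-7.1, -6.1, 6.4]
opening: 0.536
grasp_force: 30.0
```

```bash
python3 -c "
from h import *; report(jig(-95,-25,40),JY)"
```

```text
t 12.85 tcp [0.4771 0.0802 0.0407] psi -0.1306 jig xy mm [-94.4 -25.7] F jig [-6.3 -7. ] 6.4 open 0.536 grip 30.0
turn -0.0031 then dxyz [-0.0006, -0.0007, 0.0007]
```

Request:
{"method": "step_hand", "body": {"deltas": [[[0.02,0,0],0,0],[[0.01,0,0],0,0],[[0,0,0],0,0]]}}

```text
time: 13.15
ee_pos: [0.4772, 0.0802, 0.0406]
tool_rot: [0.001, 0.998, -0.065, -0.004]
contact_force: [-13.7, -4.9, 14.3]
opening: 0.536
grasp_force: 30.0
```

```bash
python3 -c "
from h import *; report(jig(-95,-25,40),JY)"
```

```text
t 13.15 tcp [0.4772 0.0802 0.0406] psi -0.1307 jig xy mm [-94.3 -25.7] F jig [-12.9  -6.5] 14.3 open 0.536 grip 30.0
turn -0.0032 then dxyz [-0.0007, -0.0007, 0.0006]
```

In the tool's units: -0.001 m is -0.02, -0.0006 m is -0.012.

Request:
{"method": "step_hand", "body": {"deltas": [[[0,0,-0.02],0,0],[[0,-0.012,0],0,0],[[0.01,-0.008,0],0,0],[[0,0,0],0,0],[[0,0,0],0,0]]}}

```text
time: 13.65
ee_pos: [0.4772, 0.0802, 0.0408]
tool_rot: [0.002, 0.998, -0.065, -0.004]
contact_force: [-13.5, -9.7, 8.6]
opening: 0.536
grasp_force: 30.0
```

```bash
python3 - <<'E'
from h import *; from bench import robot, camrig
report(jig(-95,-25,40),JY)
a,_=camrig.read_camera("scene"); b,_=camrig.read_camera("side")
cv2.imwrite("pics/fin.png",cv2.resize(np.hstack([a[150:240,230:350],b[190:280,250:370]])[:,:,::-1],None,fx=3.3,fy=3.3,interpolation=cv2.INTER_CUBIC))
report()
E
```

```text
t 13.65 tcp [0.4772 0.0802 0.0408] psi -0.1307 jig xy mm [-94.3 -25.7] F jig [-12.2 -11.3] 8.6 open 0.536 grip 30.0
turn -0.0032 then dxyz [-0.0007, -0.0007, 0.0008]
t 13.75 tcp [0.4772 0.0803 0.0407] psi -0.1308 jig xy mm [-94.3 -25.6] F jig [-10.9 -10.1] 8.1 open 0.537 grip 30.0
```

View pics/fin.png

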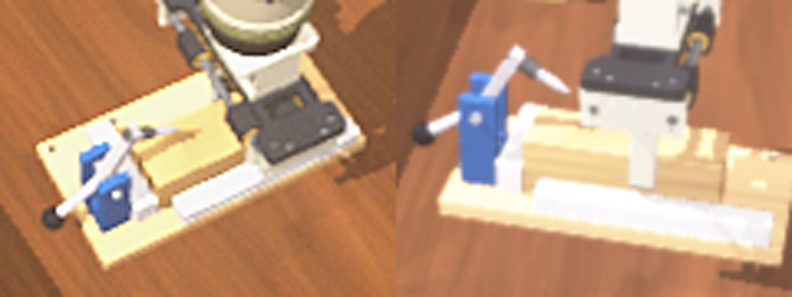

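The picture shows the blank flush with the end stop at (525,150), along the whole fence, with the scriber up and clear above it. One small extra push, then a check.

In the tool's units: -0.0004 m is -0.008, -0.0003 m is -0.006.

Request:
{"method": "step_hand", "body": {"deltas": [[[0.006,-0.006,-0.008],0,0],[[0,0,0],0,0],[[0,0,0],0,0],[[0,0,0],0,0],[[0,0,0],0,0],[[0,0,0],0,0]]}}

```text
time: 14.35
ee_pos: [0.4772, 0.0803, 0.0408]
tool_rot: [0.002, 0.998, -0.065, -0.004]
contact_force: [-12.8, -10.4, 6.3]
opening: 0.536
grasp_force: 30.0
```

```bash
python3 -c "
from h import *; report(jig(-95,-25,40),JY)"
```

```text
t 14.35 tcp [0.4772 0.0803 0.0408] psi -0.1307 jig xy mm [-94.3 -25.6] F jig [-11.4 -11.9] 6.3 open 0.536 grip 30.0
turn -0.0032 then dxyz [-0.0007, -0.0006, 0.0008]
```

```bash
python3 -c "
from bench import robot, camrig; print(robot.close_job())"
```

```text
the job is handed in; nothing more can be done
None
```

The job is handed in at about 14 s of the 70 s: the scriber is up, and the gripper still holds the blank in the corner, pushing about 11 N towards the end stop and 12 N towards the fence. I never touched the other four pieces, and the hand-in gave no verdict.

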